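Level the coffee-maker stand with the key that fits

TASK

Level the little wooden stand before the coffee maker goes on it. Of the three T-handled socket keys pick up the one that fits the square head of the stand's levelling screw, push it straight down over the head so that the spring sleeve round it goes well down, past half way, and turn until the bubble of the stand's spirit level sits in the middle between its two black rings. Finish like that, still gripping the key and pressing it down with the bubble centred; leave the other two keys and the things round about where they are.

Things in the scene. Friction and masses are not known exactly. Their poses are not given: they have to be found in the camera images.
- stand: the stand, fixed: oak board 140 (x) x 300 (y) x 18 mm, top 52 mm above the worktop; fixed foot at its +y end, levelling foot at its -y end. Origin at worktop height under the board's centre. The levelling screw's upright axis is at (0, -110 mm) in this frame; turned clockwise (seen from above) it raises that end about 2.4 mm per rad.
- screw_head (a point): centre of the flat tip of the levelling screw's steel head, 27 mm above the board; turns with the screw; x and y are normal to the head's flats, z up. Head 16 mm square over its lower 20 mm, the last 7 mm tapering to 9 mm square. Turning takes about 0.1 N m; it stays where left, and no stop is near.
- sleeve (a joint): aluminium spring sleeve round the screw head (26 mm bore, 39 mm outside, its rim 5 mm below screw_head when up): metres pushed down, 0 up, 0.014 at its lower stop; 3 N starts it, 8 N reaches the stop. The rim of the key that fits pushes it down as the key goes over the head.
- vial_mid (a point): middle of the spirit level on the board, on top of its green tube (112 mm long, along the stand's y), midway between two black rings 30 mm apart; axes as the stand's. It lies 148 mm from the screw towards the stand's +y and 35 mm towards its -x (front).
- bubble_mid (a point): middle of the white bubble (20 mm long) in the tube; centred when at vial_mid along the tube (y). It starts 10 to 33 mm to the +y side; each rad the screw turns clockwise (seen from above) moves it about 24 mm to -y. The right screw angle differs each time: watch the bubble.
- key_middle: middle-sized key, the one that fits; stands upright, socket down; origin at the centre of its lower rim, z up. Square steel tube 27.5 mm, socket 19.5 mm square, 26 mm deep, sides along the key's x and y; flange 40 mm square, top at 40 mm; black grip bar 44 (x) x 14 (y) mm from 40 to 74 mm up: take it from above across its 14 mm. About 130 g.
- key_small: the small key, same shape and height: tube 20 mm outside, socket 12 mm (too small), flange 30 mm; same grip bar, same origin.
- key_large: the large key, same shape and height: tube 36 mm outside, socket 28 mm (too big: it slips round the head), flange 52 mm; same grip bar, same origin.
- jam_jar: bystander: jam jar, 68 mm diameter, 84 mm tall, origin under its centre
- moka_pot: bystander: aluminium moka pot, 174 mm tall, origin under its centre
- lemon: bystander: lemon, 71 x 53 x 51 mm, origin under its centre
- tea_tin: bystander: low tin, 75 mm diameter, 58 mm tall, origin under its centre
- garlic: bystander: garlic bulb, 60 mm, 58 mm tall, origin under its centre
- mug_b: bystander: mug with a handle, 86 x 123 mm, 101 mm tall, origin under its centre

How it is judged:
By the outcome, as a careful person would: the job done as asked, in the order asked, and still so for the second after the job is handed in, while the arm keeps its last pose, push and grip.
It also fails if it takes over 54 s, if anything falls off the work surface, if the arm or the gripper's body presses on something with over 40 N, if the wrist force passes 120 N, or if a joint passes its speed limit or range.

ROBOT

A 7-joint arm with a two-finger parallel gripper is mounted at the origin on a cart in front of the work surface, level with it; the furniture and walls round the work are solid. World frame = base frame: x ahead of the robot, y to its left, z up, the work surface at z = 0. Lengths are in m, angles in rad, forces in N, time in s.
With the tool pointing down it reaches from about 0.4 to 0.85 m from the base axis. Payload 10.4 kg.
Tool frame: the origin (TCP) lies on the centre line of the jaws, within the pads' length; the fingertips stand arm.tips_ahead ahead of it and the grasp point (between the pads) lies 6 mm ahead of it (arm.tips_ahead is the distance from the TCP to the fingertips, in m); z points along the fingers, y is the line along which they close (so a half turn about z gives the same grasp; the last joint's range is limited). The gripper opens to 85 mm and grips with 20 to 120 N. Pads are 22 mm wide; open, the fingers measure 114 mm over their backs; the gripper's body (76 mm by 85 mm) begins 54 mm behind the grasp point. The pads swing forward as they close: fully open they stand 13 mm farther back than shut.
Start: joints at [1.304, 0.332, -0.065, 1.46, 0.022, 1.35, -0.088], TCP at [0.151, -0.607, 0.256] pointing down, gripper open.
Joint ranges: [-2.6, 2.6], [-0.5, 2.12], [-1.47, 1.34], [0.16, 2.42], [-1.27, 4.41], [0.06, 2.06], [-2.6, 2.6]. Speed limits (rad/s): [2.22, 2.22, 2.79, 2.79, 3.14, 3.14, 3.14].

INTERFACE

Orientations are given as [roll, pitch, yaw] about the fixed x, y, z axes, in that order (R = Rz(yaw) Ry(pitch) Rx(roll)).
In Python, from bench import arm gives the robot as it stands.
- The arm moves only by the tool drive_tool, never from a script. Its argument "deltas" is a list of rows, each an object with "slide": the shift along the tool's x, y, z in cm, a list of three; "delta_rot": the turn, a rotation vector about the tool's x, y, z in degrees, a list of three; "hand": the opening, from 0 (shut) to 1 (fully open). A call has 1 to 20 rows; each row shifts and turns the commanded pose from where the row before left it, along the tool's axes as they then stand; what a row does not reach is not made up. A row lasts 1/12 s, in which the tool goes at most 41.7 mm and 7.16 degrees, less where a joint would pass 70% of its speed; a pose out of reach is approached as far as the arm can. A call with a gripper value outside its range is refused whole. The fingers move at their own pace and stop on an object; "grip_force" is the grip in N (left out, the last holds). Time passes only in rows, so rows that do not move let the fingers close. It gives the time, the measured TCP pose, the force, the opening and the grip force at its end, in the units of the state.
- arm.get_state(): the state, without advancing time (a new reading comes with each control period).
- arm.read_camera(name): name is "side" or "top" or "wrist"; returns a dict with "pixels" (420x560x3 uint8, blue, green, red), "vfov" (degrees; the focal length in pixels is half the picture's height over the tangent of half this angle, whatever the lens; pixels are square), "cx", "cy" (the principal point, pixels), "k1" (the pictures are not rectified: a ray, as slopes to the right and down, at radius r is drawn at 1 + k1 r^2 times it, then the intrinsics apply), "position" and "attitude" of the camera in the world; the wrist camera has in their place "hand_eye" (4x4, takes a point from camera to tool coordinates, whose origin is the TCP and whose axes are the flange's). Camera axes: x right, y up, looking along -z (the intrinsics and any distortion apply to the point x, -y, -z); pixel columns grow to the right and rows downward; lengths in m; the calibration is good to about 2 mm. A picture is of the moment at which its call begins: read the wrist's pose just before it. There is no depth.
- arm.finish_job(): hands the job in; it is judged then, once.
The state is a dict: "time": time; "qpos": joint angles; "dq": joint speeds; "tau": joint torques, N m; "ee_pos": TCP position; "orientation": TCP orientation; "ft_force": force on the tool from outside, world axes, zero at the start; "wrist_torque": the same for the moment, N m; "finger_gap": finger opening in m; "grip_force": force on a finger pad.
Only numpy, scipy, OpenCV 4.12 (cv2) and the standard library are available. Lean on these libraries where they do the work, as an engineer would, in place of code of your own. Each camera call takes 0.05 s, during which the arm holds its last target. There are 200 camera calls.

## Working session

There is one attempt and no reset: what is moved stays moved. The work goes in short steps, Python scripts to look and compute and a tool call to move; the robot and the scene stay as the last step left them, time stands still between calls to the robot, and variables do not carry over. Pictures are saved under pics/ and viewed, at most 10 in all, crops included, and the job is handed in when it is done.

Besides the shell and the picture viewer there is one more tool, called after "Emit:" by a JSON object that holds its "method" and its "body". drive_tool: Moves the arm, as the interface text tells. Its arguments: {"type":"object","properties":{"deltas":{"type":"array"},"grip_force":{"type":"number"}},"required":["deltas"]}

```bash
mkdir -p pics
cat > h.py <<'E'
import numpy as np, cv2
from scipy.spatial.transform import Rotation as R
from bench import arm
def cam(name):
    s=arm.get_state(); c=arm.read_camera(name)
    f=210/np.tan(np.radians(c['vfov'])/2)
    if name=='wrist':
        T=np.eye(4); T[:3,:3]=R.from_euler('xyz',s['orientation']).as_matrix(); T[:3,3]=s['ee_pos']
        M=T@np.array(c['hand_eye'])
    else:
        M=np.eye(4); a=np.array(c['attitude'],float)
        M[:3,:3]=a if a.shape==(3,3) else R.from_euler('xyz',a).as_matrix(); M[:3,3]=c['position']
    return dict(img=np.array(c['pixels']),K=np.array([[f,0,c['cx']],[0,f,c['cy']],[0,0,1]]),D=np.array([c['k1'],0,0,0.]),M=M)
def atz(c,uv,z):
    p=cv2.undistortPoints(np.array(uv,float).reshape(-1,1,2),c['K'],c['D'],)[:,0]
    d=np.c_[p[:,0],-p[:,1],-np.ones(len(p))]@c['M'][:3,:3].T
    o=c['M'][:3,3]; return o+d*((z-o[2])/d[:,2])[:,None]
def proj(c,P):
    q=(np.atleast_2d(P)-c['M'][:3,3])@c['M'][:3,:3]; q=q*[1,-1,-1]
    return cv2.projectPoints(q.reshape(-1,1,3),np.zeros(3),np.zeros(3),c['K'],c['D'])[0][:,0]
E
python3 - <<'E'
from h import *
import pickle
s=arm.get_state();print(s,arm.tips_ahead)
for n in('top','side','wrist'):
    c=cam(n);pickle.dump(c,open(n+'0.pkl','wb'));print(n,c['M'].round(3),c['D'],c['K'][0])
    cv2.imwrite(f'pics/{n}0.png',cv2.resize(c['img'],(800,600)) if n=='top' else c['img'])
E
```

```text
{'time': 0.0, 'qpos': array([ 1.30442522,  0.33287075, -0.0647046 ,  1.46091951,  0.02162284,
        1.34989373, -0.08849046]), 'dq': array([ 1.80769552e-03, -2.52516218e-04, -3.69756959e-04, -1.40101945e-04,
        3.44709134e-04,  1.22207912e-04,  2.99313821e-05]), 'tau': array([-7.65205550e-04, -6.25437284e+01,  4.87198296e-02, -3.91613603e+01,
        1.60932995e-02,  9.95495589e-03,  1.62323641e-05]), 'ee_pos': array([ 0.15076593, -0.60620458,  0.25552704]), 'orientation': array([-3.14020020e+00,  8.45510497e-05,  2.43810606e-01]), 'ft_force': array([-0.02212251,  0.64174948, -0.40679503]), 'wrist_torque': array([0.01062726, 0.02940848, 0.00508055]), 'grip_force': 0.0, 'finger_gap': 0.08526215735456297} 0.025
top [[-0.015  0.985 -0.175  0.375]
 [-1.    -0.014  0.009 -0.126]
 [ 0.006  0.175  0.985  1.069]
 [ 0.     0.     0.     1.   ]] [0.02715469 0.         0.         0.        ] [403.5488759    0.         279.37247946]
side [[-0.618  0.625 -0.477  0.095]
 [-0.786 -0.501  0.362  0.19 ]
 [-0.013  0.599  0.8    0.811]
 [ 0.     0.     0.     1.   ]] [0.00739078 0.         0.         0.        ] [379.24886017   0.         286.11100399]
wrist [[ 0.241  0.923  0.3    0.227]
 [-0.971  0.229  0.074 -0.586]
 [-0.001 -0.309  0.951  0.374]
 [ 0.     0.     0.     1.   ]] [-0.01978187  0.          0.          0.        ] [293.00250411   0.         279.03176694]
```

View pics/top0.png

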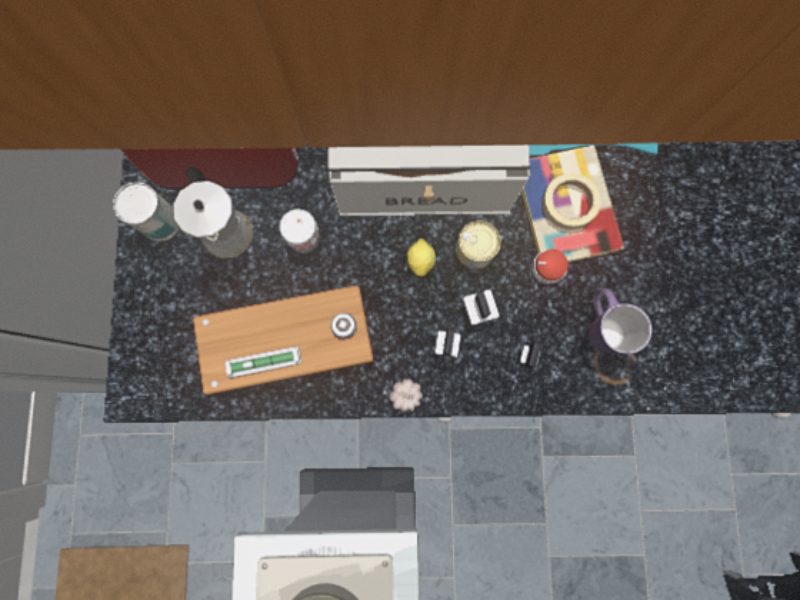

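View pics/side0.png

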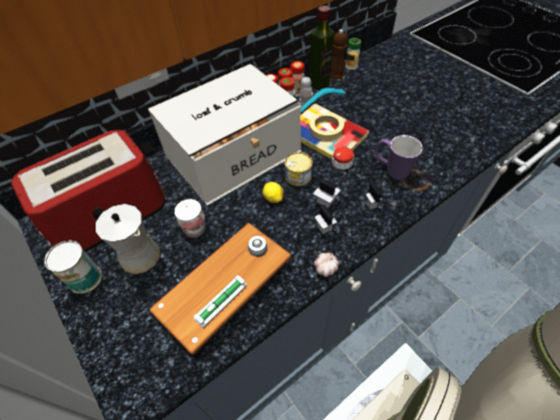

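The top view (800x600) shows the stand with its screw at about (343,325) and the vial at (262,361). The keys are at (482,307) large, (448,344) probably middle, and (530,353) probably small. Next I'll enlarge these areas.

Run:
```python
from h import *
import pickle
c=pickle.load(open('top0.pkl','rb'));i=c['img']
a=cv2.resize(i[198:268,295:395],(800,560),interpolation=cv2.INTER_CUBIC)
cv2.imwrite('pics/k.png',a)
b=cv2.resize(i[196:280,132:266],(804-4,504),interpolation=cv2.INTER_CUBIC)
cv2.imwrite('pics/s.png',b)
```

```text
(no output)
```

View pics/k.png

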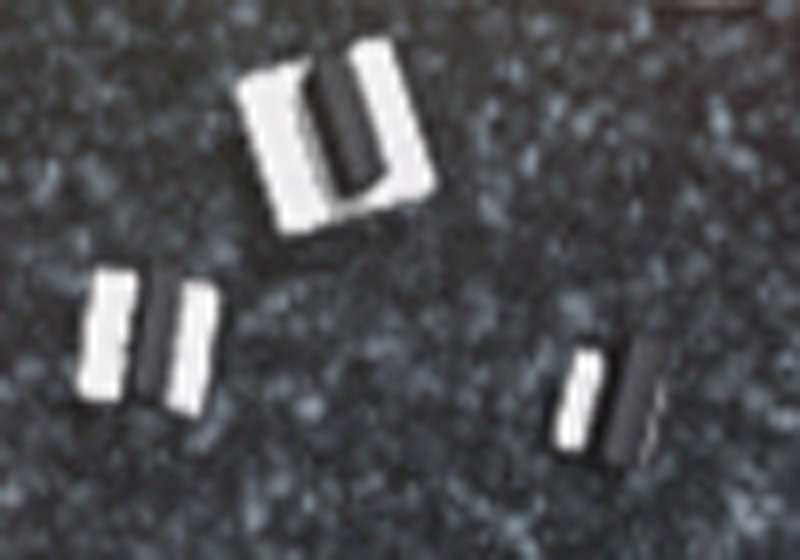

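View pics/s.png

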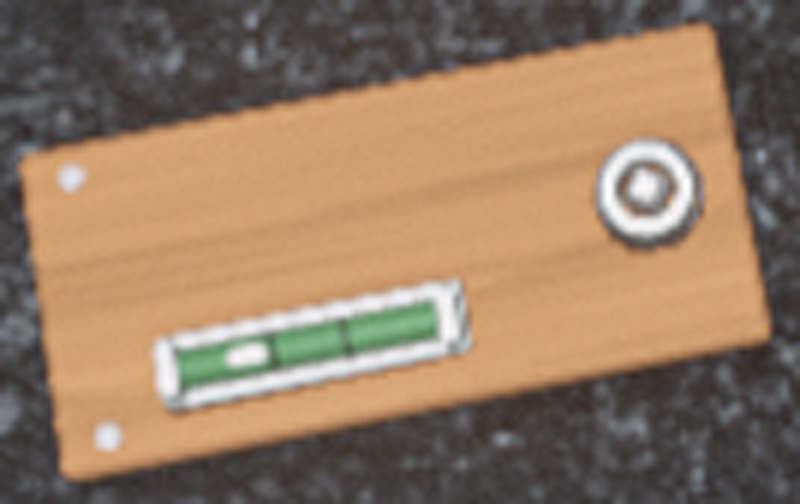

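The left key has a ~40 mm flange, with crop corners (97,268), (220,285), (203,415), (77,400). Its bar runs along image-vertical. On the stand the screw tip is at (646,187), the rings at (274,352) and (346,338), and the bubble at (247,355). Now converting these to positions.

Run:
```python
from h import *
import pickle
c=pickle.load(open('top0.pkl','rb'))
k=lambda p:(np.array(p)+.5)/8-.5+[295,198]
s=lambda p:(np.array(p)+.5)/[800/134,6]-.5+[132,196]
def rep(n,P):
    print(n,P.mean(0).round(4),'edges',np.linalg.norm(np.roll(P,-1,0)-P,axis=1).round(4),'ang',np.degrees(np.arctan2(*(np.roll(P,-1,0)-P)[:,1::-1].T)).round(1))
rep('mid',atz(c,k([(97,268),(220,285),(203,415),(77,400)]),.04))
rep('lar',atz(c,k([(240,97),(385,40),(437,190),(285,235)]),.04))
print('bar mid',atz(c,k([(162,266),(150,400)]),.074))
print('bar small',atz(c,k([(652,340),(617,462)]),.074))
rep('board',atz(c,s([(22,157),(712,24),(770,340),(65,478)]),.052))
t=atz(c,s([(646,187)]),.079)[0];print('tip',t)
print('vial',atz(c,s([(274,352),(346,338),(247,355)]),.072))
```

```text
mid [ 0.4745 -0.2201  0.04  ] edges [0.0397 0.042  0.0403 0.0428] ang [-98.7 170.7  82.4 -10.1]
lar [ 0.5388 -0.2826  0.04  ] edges [0.051  0.0515 0.0514 0.047 ] ang [ -69.2 -163.5  105.7   15.9]
bar mid [[ 0.49468183 -0.22166464  0.074     ]
 [ 0.4532773  -0.21669844  0.074     ]]
bar small [[ 0.46964022 -0.37214865  0.074     ]
 [ 0.43235217 -0.35925948  0.074     ]]
board [0.4864 0.0721 0.052 ] edges [0.2969 0.1372 0.2966 0.1361] ang [ -79.7 -169.9  100.1   10.2]
tip [ 0.50680343 -0.03616491  0.079     ]
vial [[0.4420586  0.11672997 0.072     ]
 [0.44728847 0.08744851 0.072     ]
 [0.44101729 0.12771282 0.072     ]]
```

Emit:
{"method": "drive_tool", "body": {"deltas": [{"slide": [2.03,-1.48,0],"delta_rot": [0,0,0],"hand": 1},{"slide": [2.03,-1.48,0],"delta_rot": [0,0,0],"hand": 1},{"slide": [2.03,-1.48,0],"delta_rot": [0,0,0],"hand": 1},{"slide": [2.03,-1.48,0],"delta_rot": [0,0,0],"hand": 1},{"slide": [2.03,-1.48,0],"delta_rot": [0,0,0],"hand": 1},{"slide": [2.03,-1.48,0],"delta_rot": [0,0,0],"hand": 1},{"slide": [2.03,-1.48,0],"delta_rot": [0,0,0],"hand": 1},{"slide": [2.03,-1.48,0],"delta_rot": [0,0,0],"hand": 1},{"slide": [2.03,-1.48,0],"delta_rot": [0,0,0],"hand": 1},{"slide": [2.03,-1.48,0],"delta_rot": [0,0,0],"hand": 1},{"slide": [2.03,-1.48,0],"delta_rot": [0,0,0],"hand": 1},{"slide": [2.03,-1.48,0],"delta_rot": [0,0,0],"hand": 1},{"slide": [2.03,-1.48,0],"delta_rot": [0,0,0],"hand": 1},{"slide": [2.03,-1.48,0],"delta_rot": [0,0,0],"hand": 1},{"slide": [2.03,-1.48,0],"delta_rot": [0,0,0],"hand": 1},{"slide": [2.03,-1.48,0],"delta_rot": [0,0,0],"hand": 1},{"slide": [2.03,-1.48,0],"delta_rot": [0,0,0],"hand": 1},{"slide": [2.03,-1.48,0],"delta_rot": [0,0,0],"hand": 1},{"slide": [2.03,-1.48,0],"delta_rot": [0,0,0],"hand": 1},{"slide": [2.03,-1.48,0],"delta_rot": [0,0,0],"hand": 1}]}}

```text
time: 1.82
ee_pos: [0.4739, -0.2202, 0.2562]
orientation: [3.142, 0.0, 0.244]
ft_force: [-0.4, 0.1, 0.0]
finger_gap: 0.0853
grip_force: 0.0
```

Emit:
{"method": "drive_tool", "body": {"deltas": [{"slide": [0,0,1.5],"delta_rot": [0,0,5.6],"hand": 1},{"slide": [0,0,1.5],"delta_rot": [0,0,5.6],"hand": 1},{"slide": [0,0,1.5],"delta_rot": [0,0,5.6],"hand": 0.6},{"slide": [0,0,1.5],"delta_rot": [0,0,5.6],"hand": 0.6},{"slide": [0,0,0],"delta_rot": [0,0,0],"hand": 0.6},{"slide": [0,0,0],"delta_rot": [0,0,0],"hand": 0.6}]}}

```text
time: 2.32
ee_pos: [0.473, -0.2211, 0.1959]
orientation: [-3.141, 0.001, -0.144]
ft_force: [0.5, -0.6, -0.3]
finger_gap: 0.051
grip_force: 0.0
```

Run:
```python
from h import *
import pickle
s=arm.get_state();print(s['time'],s['ee_pos'],s['orientation'],s['qpos'].round(2),s['finger_gap'])
c=cam('wrist');pickle.dump(c,open('w1.pkl','wb'));cv2.imwrite('pics/w1.png',cv2.resize(c['img'],(800,600)))
print(proj(c,[[.4745,-.2201,.074],[.4745,-.2201,.04]])*800/560)
```

```text
2.3167 [ 0.47302979 -0.22107764  0.19594136] [-3.14111213e+00  1.47491940e-03 -1.44041649e-01] [ 0.73  0.18 -0.42  1.79  0.08  1.19 -1.43] 0.0510079829352261
[[398.87728244 299.32412057]
 [398.83454978 283.94312626]]
```

View pics/w1.png

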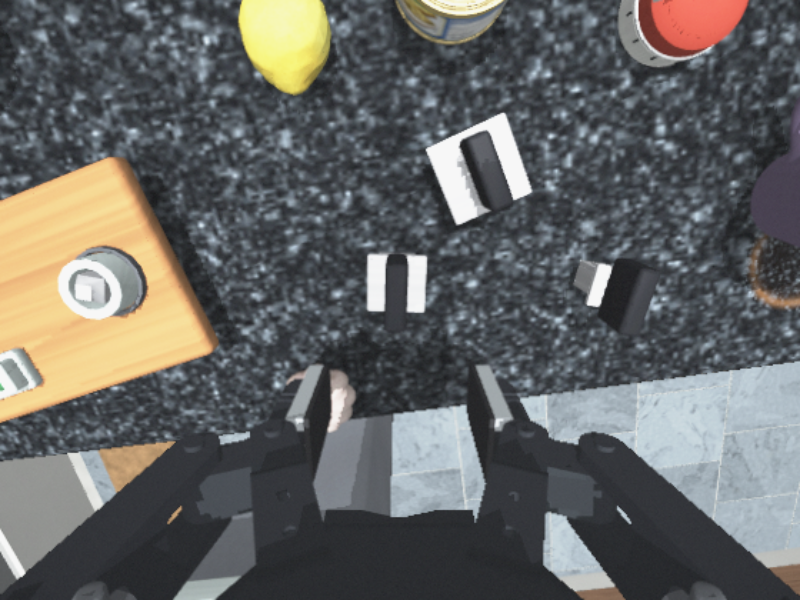

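The key is where predicted: flange centre (397,283), bar vertical in the image and aligned with the fingers. The screw head tip is at about (91,290). I'll crop both for yaw.

Run:
```python
from h import *
import pickle
i=pickle.load(open('w1.pkl','rb'))['img']
f=lambda r,c:cv2.resize(i[r:r+50,c:c+50],(400,400),interpolation=cv2.INTER_CUBIC)
a=f(177,38);b=cv2.resize(i[170:240,243:313],(400,400),interpolation=cv2.INTER_CUBIC)
cv2.imwrite('pics/w1c.png',np.hstack([a,b]))
```

```text
(no output)
```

View pics/w1c.png

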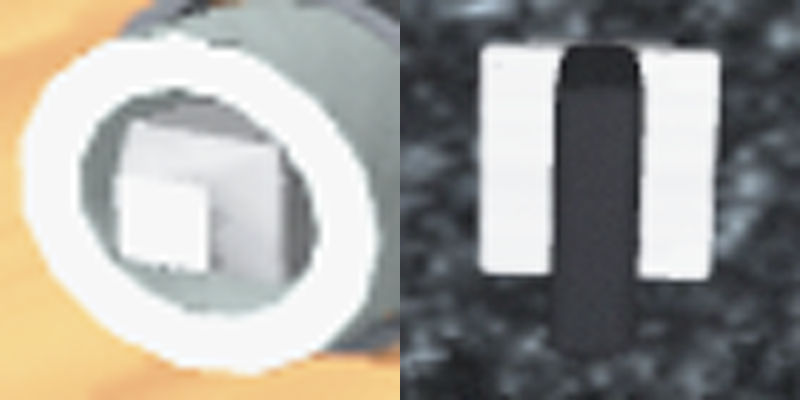

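Run:
```python
from h import *
import pickle
c=pickle.load(open('w1.pkl','rb'))
def rep(n,uv,z):
    P=atz(c,uv,z);d=np.roll(P,-1,0)-P;a=np.degrees(np.arctan2(d[:,1],d[:,0]))
    print(n,P.mean(0).round(4),np.linalg.norm(d,axis=1).round(4),a.round(1),((a+45)%90-45).round(1))
rep('tip',(np.array([(122,178),(211,183),(208,273),(117,257)])+.5)/8-.5+[38,177],.079)
rep('key',(np.array([(80,43),(320,52),(311,279),(80,272)])+.5)/(400/70)-.5+[243,170],.04)
P=atz(c,(np.array([(196,90),(196,350)])+.5)/(400/70)-.5+[243,170],.074);print(P)
```

```text
tip [ 0.5076 -0.0356  0.079 ] [0.0095 0.0103 0.0097 0.0091] [-101.7  157.    71.   -25.2] [-11.7 -23.  -19.  -25.2]
key [ 0.4753 -0.2183  0.04  ] [0.0399 0.0401 0.0401 0.0403] [-100.5  170.7   79.9   -9.6] [-10.5  -9.3 -10.1  -9.6]
[[ 0.49586379 -0.22123381  0.074     ]
 [ 0.4552609  -0.21523234  0.074     ]]
```

The key is at (0.4753, -0.2184), yaw about -9.5°, with 40 mm flange sides as expected. The tip is about 9.6 mm square, yaw about -19° mod 90. Descending to grasp.

Emit:
{"method": "drive_tool", "body": {"deltas": [{"slide": [0.2,-0.28,2.0],"delta_rot": [0,0,1.2],"hand": 0.6},{"slide": [0,0,2.0],"delta_rot": [0,0,0],"hand": 0.6},{"slide": [0,0,2.0],"delta_rot": [0,0,0],"hand": 0.6},{"slide": [0,0,2.0],"delta_rot": [0,0,0],"hand": 0.6},{"slide": [0,0,1.5],"delta_rot": [0,0,0],"hand": 0.6},{"slide": [0,0,1.0],"delta_rot": [0,0,0],"hand": 0.6},{"slide": [0,0,1.0],"delta_rot": [0,0,0],"hand": 0.6},{"slide": [0,0,0.6],"delta_rot": [0,0,0],"hand": 0.6},{"slide": [0,0,0],"delta_rot": [0,0,0],"hand": 0.6},{"slide": [0,0,0],"delta_rot": [0,0,0],"hand": 0.6}]}}

```text
time: 3.2
ee_pos: [0.4761, -0.2189, 0.0758]
orientation: [3.141, -0.0, -0.168]
ft_force: [-0.4, 0.1, 0.0]
finger_gap: 0.0513
grip_force: 0.0
```

Emit:
{"method": "drive_tool", "body": {"deltas": [{"slide": [0,0,0],"delta_rot": [0,0,0],"hand": 0},{"slide": [0,0,0],"delta_rot": [0,0,0],"hand": 0},{"slide": [0,0,0],"delta_rot": [0,0,0],"hand": 0},{"slide": [0,0,0],"delta_rot": [0,0,0],"hand": 0},{"slide": [0,0,0],"delta_rot": [0,0,0],"hand": 0},{"slide": [0,0,0],"delta_rot": [0,0,0],"hand": 0},{"slide": [0,0,0],"delta_rot": [0,0,0],"hand": 0},{"slide": [0,0,0],"delta_rot": [0,0,0],"hand": 0}], "grip_force": 70}}

```text
time: 3.87
ee_pos: [0.4762, -0.219, 0.076]
orientation: [3.141, -0.001, -0.168]
ft_force: [-1.2, 0.8, 6.6]
finger_gap: 0.0129
grip_force: 68.6
```

Emit:
{"method": "drive_tool", "body": {"deltas": [{"slide": [0,0,-1.0],"delta_rot": [0,0,0],"hand": 0},{"slide": [0,0,-2.0],"delta_rot": [0,0,0],"hand": 0},{"slide": [0,0,-2.5],"delta_rot": [0,0,0],"hand": 0},{"slide": [0,0,-2.5],"delta_rot": [0,0,0],"hand": 0},{"slide": [0,0,-2.0],"delta_rot": [0,0,0],"hand": 0},{"slide": [0,0,-2.0],"delta_rot": [0,0,0],"hand": 0},{"slide": [-0.1,-2.19,0],"delta_rot": [0,0,0],"hand": 0},{"slide": [-0.2,-2.19,0],"delta_rot": [0,0,0],"hand": 0},{"slide": [-0.2,-2.19,0],"delta_rot": [0,0,0],"hand": 0},{"slide": [-0.2,-2.19,0],"delta_rot": [0,0,0],"hand": 0},{"slide": [-0.1,-2.19,0],"delta_rot": [0,0,0],"hand": 0},{"slide": [-0.1,-2.19,0],"delta_rot": [0,0,0],"hand": 0}]}}

```text
time: 4.87
ee_pos: [0.4887, -0.0867, 0.1958]
orientation: [3.141, -0.0, -0.168]
ft_force: [0.7, -0.5, -1.7]
finger_gap: 0.0124
grip_force: 68.6
```

Emit:
{"method": "drive_tool", "body": {"deltas": [{"slide": [0,0,0],"delta_rot": [0,0,-6.2],"hand": 0},{"slide": [0,0,0],"delta_rot": [0,0,-6.2],"hand": 0},{"slide": [0,0,0],"delta_rot": [0,0,-6.2],"hand": 0},{"slide": [0,0,0],"delta_rot": [0,0,-6.2],"hand": 0},{"slide": [0,0,0],"delta_rot": [0,0,-6.2],"hand": 0},{"slide": [0,0,0],"delta_rot": [0,0,-6.2],"hand": 0},{"slide": [0,0,0],"delta_rot": [0,0,-6.2],"hand": 0},{"slide": [0,0,0],"delta_rot": [0,0,-6.2],"hand": 0},{"slide": [0,0,0],"delta_rot": [0,0,-6.2],"hand": 0},{"slide": [0,0,0],"delta_rot": [0,0,-6.2],"hand": 0},{"slide": [0,0,0],"delta_rot": [0,0,-6.2],"hand": 0},{"slide": [0,0,0],"delta_rot": [0,0,-6.2],"hand": 0},{"slide": [0,0,0],"delta_rot": [0,0,-6.2],"hand": 0},{"slide": [0,0,0],"delta_rot": [0,0,0],"hand": 0},{"slide": [0,0,0],"delta_rot": [0,0,0],"hand": 0}]}}

```text
time: 6.12
ee_pos: [0.4888, -0.0878, 0.1956]
orientation: [3.142, 0.0, 1.235]
ft_force: [0.2, -0.5, -0.1]
finger_gap: 0.0127
grip_force: 68.5
```

Run:
```python
from h import *
import pickle
s=arm.get_state();print(s['time'],s['ee_pos'],s['orientation'],s['qpos'].round(2),s['finger_gap'],s['ft_force'])
c=cam('wrist');pickle.dump(c,open('w2.pkl','wb'))
u,v=proj(c,[[.507,-.036,.079]])[0];print(u,v)
u,v=int(u)-30,int(v)-30
print(u,v)
f=lambda r,q,n:cv2.resize(c['img'][r:r+n,q:q+n],(400,400),interpolation=cv2.INTER_CUBIC)
cv2.imwrite('pics/w2.png',np.hstack([f(v,u,60),f(100,160,260)]))
```

```text
6.1167 [ 0.48879561 -0.08776178  0.19559453] [3.14153172e+00 1.68611378e-04 1.23526187e+00] [ 0.68  0.14 -0.63  1.85  0.09  1.18 -0.32] 0.012689776093962657 [ 0.23370073 -0.51026309 -0.12549731]
280.0211295491869 149.0604428844066
250 119
```

View pics/w2.png

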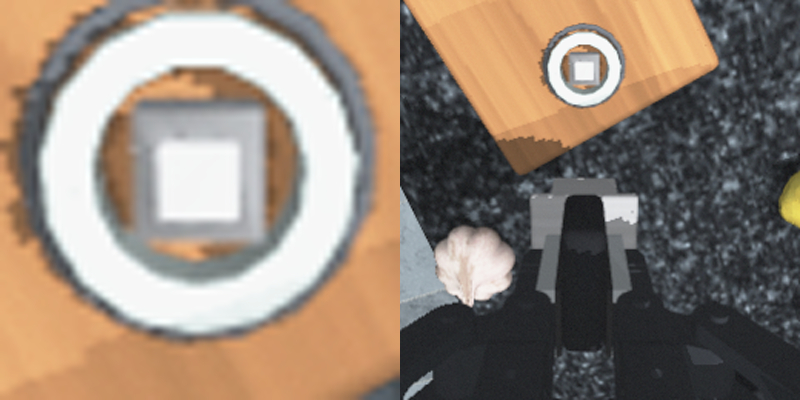

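The head looks square to the tool. Crop tip corners are (154,142), (240,139), (241,219), (158,222). The key's front flange corners are at (530,197) and (638,195) in the right half.

Run:
```python
from h import *
import pickle
c=pickle.load(open('w2.pkl','rb'))
yaw=1.23526
def rep(n,uv,z):
    P=atz(c,uv,z);d=np.roll(P,-1,0)-P;a=np.degrees(np.arctan2(d[:,1],d[:,0]))
    print(n,P.mean(0).round(4),np.linalg.norm(d,axis=1).round(4),((a+45)%90-45).round(1));return P.mean(0)
g=lambda p:(np.array(p)+.5)/(400/60)-.5+[250,119]
t=rep('tip',g([(154,142),(240,139),(241,219),(158,222)]),.079)
rep('base',g([(129,103),(266,101),(267,241),(131,243)]),.072)
rep('rim',g([(40,172),(360,172),(200,10),(200,338)]),.074)
A=np.array([[np.cos(yaw),np.sin(yaw)],[np.sin(yaw),-np.cos(yaw)]])
T=np.array([.4888,-.08776])
k=lambda p:(np.array(p)-[400,0]+.5)/(400/260)-.5+[160,100]
P=atz(c,k([(530,197),(638,195)]),.1596);print('flange tool xy',(P[:,:2]-T)@A.T)
P=atz(c,k([(552,180),(616,178)]),.1596-.04);print('tube low edge tool xy',(P[:,:2]-T)@A.T)
print('head in tool',A@(t[:2]-T), 'yaw mod',np.degrees(yaw)-90)
```

```text
tip [ 0.5073 -0.0333  0.079 ] [0.0101 0.0093 0.0099 0.0093] [-17.3 -18.1 -17.2 -16.7]
base [ 0.5074 -0.0331  0.072 ] [0.0165 0.0167 0.0167 0.0167] [-18.4 -18.2 -18.4 -19. ]
rim [ 0.5076 -0.0332  0.074 ] [0.0385 0.0268 0.0388 0.0279] [-19.2  26.6 -19.2  24.5]
flange tool xy [[ 0.0198418  -0.02024566]
 [ 0.02060763  0.0193285 ]]
tube low edge tool xy [[ 0.01243864 -0.01498216]
 [ 0.0133892   0.01418595]]
head in tool [ 0.05748535 -0.00041738] yaw mod -19.224815398669932
```

Emit:
{"method": "drive_tool", "body": {"deltas": [{"slide": [1.5,0,0],"delta_rot": [0,0,0],"hand": 0},{"slide": [1.75,0,0],"delta_rot": [0,0,0],"hand": 0},{"slide": [1.5,0,0],"delta_rot": [0,0,0],"hand": 0},{"slide": [1.0,0,0],"delta_rot": [0,0,0],"hand": 0},{"slide": [0,0,1.0],"delta_rot": [0,0,0],"hand": 0},{"slide": [0,0,1.2],"delta_rot": [0,0,0],"hand": 0},{"slide": [0,0,0.8],"delta_rot": [0,0,0],"hand": 0},{"slide": [0,0,0.5],"delta_rot": [0,0,0],"hand": 0},{"slide": [0,0,0],"delta_rot": [0,0,0],"hand": 0},{"slide": [0,0,0],"delta_rot": [0,0,0],"hand": 0}]}}

```text
time: 7.0
ee_pos: [0.5074, -0.0339, 0.1599]
orientation: [-3.141, 0.0, 1.238]
ft_force: [0.2, 0.8, -2.0]
finger_gap: 0.0127
grip_force: 68.6
```

Run:
```python
from h import *
s=arm.get_state();print(s['time'],s['ee_pos'],s['orientation'],s['ft_force'])
c=cam('side')
for P in ([.507,-.034,.079],[.507,-.034,.12]): print(proj(c,[P]))
u,v=proj(c,[[.507,-.034,.09]])[0].astype(int)
w=cam('wrist')['img']
cv2.imwrite('pics/s3.png',np.hstack([cv2.resize(c['img'][v-40:v+40,u-40:u+40],(400,400),interpolation=cv2.INTER_CUBIC),cv2.resize(w[80:340,150:410],(400,400))]))
```

```text
7.0 [ 0.50736825 -0.03394162  0.1598767 ] [-3.14071945e+00  2.10876791e-04  1.23760064e+00] [ 0.22966612  0.78929015 -1.97037407]
[[255.65781489 241.41569073]]
[[254.2193084  231.40752235]]
```

View pics/s3.png

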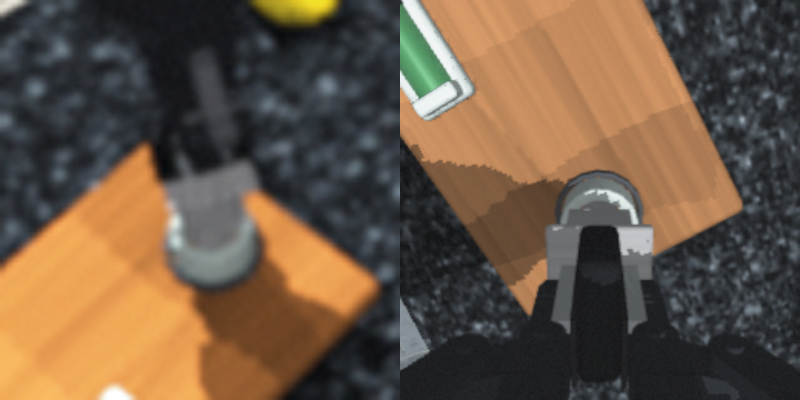

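The side and wrist views show the tube centred over the sleeve ring. Pressing down slowly.

Emit:
{"method": "drive_tool", "body": {"deltas": [{"slide": [0,0,0.3],"delta_rot": [0,0,0],"hand": 0},{"slide": [0,0,0.3],"delta_rot": [0,0,0],"hand": 0},{"slide": [0,0,0.3],"delta_rot": [0,0,0],"hand": 0},{"slide": [0,0,0.2],"delta_rot": [0,0,0],"hand": 0},{"slide": [0,0,0],"delta_rot": [0,0,0],"hand": 0}]}}

```text
time: 7.52
ee_pos: [0.5074, -0.0334, 0.1487]
orientation: [-3.141, 0.0, 1.239]
ft_force: [0.3, 0.1, -2.0]
finger_gap: 0.0125
grip_force: 68.6
```

Emit:
{"method": "drive_tool", "body": {"deltas": [{"slide": [0,0,0.2],"delta_rot": [0,0,0],"hand": 0},{"slide": [0,0,0.2],"delta_rot": [0,0,0],"hand": 0},{"slide": [0,0,0.2],"delta_rot": [0,0,0],"hand": 0},{"slide": [0,0,0],"delta_rot": [0,0,0],"hand": 0}]}}

```text
time: 7.85
ee_pos: [0.5078, -0.0333, 0.1433]
orientation: [3.141, -0.0, 1.239]
ft_force: [-0.1, 0.4, 4.1]
finger_gap: 0.0123
grip_force: 69.1
```

Emit:
{"method": "drive_tool", "body": {"deltas": [{"slide": [0,0,0.2],"delta_rot": [0,0,0],"hand": 0},{"slide": [0,0,0.1],"delta_rot": [0,0,0],"hand": 0},{"slide": [0,0,0],"delta_rot": [0,0,0],"hand": 0},{"slide": [0,0,0],"delta_rot": [0,0,5],"hand": 0},{"slide": [0,0,0],"delta_rot": [0,0,5],"hand": 0},{"slide": [0,0,0],"delta_rot": [0,0,5],"hand": 0},{"slide": [0,0,0],"delta_rot": [0,0,5],"hand": 0},{"slide": [0,0,0],"delta_rot": [0,0,0],"hand": 0}]}}

```text
time: 8.52
ee_pos: [0.508, -0.0337, 0.1406]
orientation: [3.141, 0.0, 0.885]
ft_force: [0.4, -1.0, 4.1]
finger_gap: 0.0126
grip_force: 69.3
```

```bash
cat > b.py <<'E'
from h import *
s=arm.get_state();print(s['time'],s['ee_pos'].round(4),s['orientation'].round(3),s['ft_force'].round(1),s['wrist_torque'].round(2),s['qpos'].round(2))
from scipy.ndimage import label
yaw=np.radians(10); ax=np.array([-np.sin(yaw),np.cos(yaw)])
out=[]
for n,sz in(('top',(134,84)),('side',None)):
    c=cam(n)
    m=np.array([.4447,.102,.072]); P=[[m[0]+t*ax[0],m[1]+t*ax[1],.072] for t in (0,-.015,.015)]
    uv=proj(c,P); u,v=uv[0].astype(int); print(n,(uv-[u-28,v-21]).round(1)[:1]*14.2)
    # profile along tube
    ts=np.arange(-.05,.05,.0005); q=proj(c,[[m[0]+t*ax[0],m[1]+t*ax[1],.072] for t in ts]).astype(np.float32)
    g=cv2.remap(c['img'],q[:,0].reshape(1,-1),q[:,1].reshape(1,-1),cv2.INTER_LINEAR)[0].astype(float)
    red=g[:,2]; 
    w=ts[(red>np.percentile(red,50)+60)&(abs(ts)<.046)]; print('bubble',w.min() if len(w) else None,w.max() if len(w) else None,w.mean() if len(w) else None)
    gr=cv2.GaussianBlur(g[:,1].reshape(1,-1),(5,1),0)[0]
    mins=[i for i in range(3,len(ts)-3) if gr[i]==gr[i-3:i+4].min() and abs(ts[i])<.035]
    print('dark',[(round(ts[i]*1000,1),round(gr[i])) for i in mins])
    out.append(cv2.resize(c['img'][v-21:v+21,u-28:u+28],(400,300),interpolation=cv2.INTER_CUBIC))
import sys
cv2.imwrite(sys.argv[1],np.hstack(out))
E
python3 b.py pics/b1.png
```

```text
8.5167 [ 0.508  -0.0337  0.1406] [3.141 0.    0.885] [ 0.4 -1.   4.1] [-0.34  0.04  0.07] [ 0.54  0.24 -0.62  1.88  0.16  1.08 -0.83]
top [[406.12 299.62]]
bubble None None None
dark [(np.float64(-4.0), 154), (np.float64(6.0), 182), (np.float64(15.5), 148)]
side [[397.6  306.72]]
bubble 0.017500000000000057 0.03500000000000007 0.026250000000000065
dark [(np.float64(-27.5), 224), (np.float64(-24.5), 225), (np.float64(-24.0), 225), (np.float64(-21.5), 225), (np.float64(-13.5), 182), (np.float64(-6.5), 226), (np.float64(-4.0), 225), (np.float64(-3.5), 225), (np.float64(-1.0), 226), (np.float64(2.0), 225), (np.float64(5.0), 226), (np.float64(5.5), 226), (np.float64(15.0), 195), (np.float64(23.5), 255), (np.float64(24.0), 255), (np.float64(24.5), 255), (np.float64(25.0), 255), (np.float64(25.5), 255), (np.float64(26.0), 255), (np.float64(26.5), 255), (np.float64(27.0), 255), (np.float64(27.5), 255), (np.float64(28.0), 255), (np.float64(28.5), 255)]
```

View pics/b1.png

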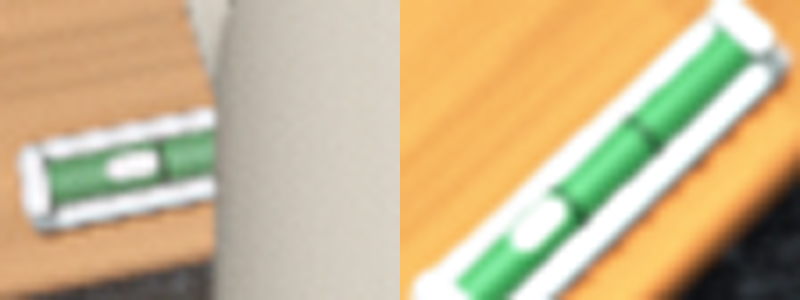

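The side crop is clear: the bubble (540,225) still sits on the +y side, about 25 mm from the middle between the rings (640,135) and (578,205). The first 20° mostly took up socket play. Turning on.

Emit:
{"method": "drive_tool", "body": {"deltas": [{"slide": [0,0,0],"delta_rot": [0,0,5],"hand": 0},{"slide": [0,0,0],"delta_rot": [0,0,5],"hand": 0},{"slide": [0,0,0],"delta_rot": [0,0,5],"hand": 0},{"slide": [0,0,0],"delta_rot": [0,0,5],"hand": 0},{"slide": [0,0,0],"delta_rot": [0,0,5],"hand": 0},{"slide": [0,0,0],"delta_rot": [0,0,5],"hand": 0},{"slide": [0,0,0],"delta_rot": [0,0,5],"hand": 0},{"slide": [0,0,0],"delta_rot": [0,0,5],"hand": 0},{"slide": [0,0,0],"delta_rot": [0,0,5],"hand": 0},{"slide": [0,0,0],"delta_rot": [0,0,5],"hand": 0},{"slide": [0,0,0],"delta_rot": [0,0,0],"hand": 0},{"slide": [0,0,0],"delta_rot": [0,0,0],"hand": 0}]}}

```text
time: 9.62
ee_pos: [0.5086, -0.034, 0.1419]
orientation: [3.14, -0.002, 0.019]
ft_force: [-3.5, -3.4, 16.4]
finger_gap: 0.0126
grip_force: 71.1
```

```bash
python3 b.py pics/b2.png | grep -v dark; python3 b.py pics/b2.png | grep dark|cut -c1-700 | tail -1
```

```text
9.6167 [ 0.5086 -0.034   0.1419] [ 3.14e+00 -2.00e-03  1.90e-02] [-3.5 -3.4 16.4] [-0.66  0.88  0.12] [ 0.44  0.22 -0.52  1.88  0.12  1.07 -1.67]
top [[406.12 299.62]]
bubble None None None
side [[397.6  306.72]]
bubble -0.00199999999999996 0.015500000000000055 0.006750000000000049
dark [(np.float64(-30.0), 226), (np.float64(-27.5), 226), (np.float64(-27.0), 226), (np.float64(-24.5), 227), (np.float64(-21.5), 227), (np.float64(-21.0), 227), (np.float64(-13.5), 188), (np.float64(-6.5), 227), (np.float64(-6.0), 227), (np.float64(3.5), 255), (np.float64(4.0), 255), (np.float64(4.5), 255), (np.float64(5.0), 255), (np.float64(5.5), 255), (np.float64(6.0), 255), (np.float64(6.5), 255), (np.float64(7.0), 255), (np.float64(7.5), 255), (np.float64(8.0), 255), (np.float64(8.5), 255), (np.float64(9.0), 255), (np.float64(9.5), 255), (np.float64(10.0), 255), (np.float64(10.5), 255), (np.float64(17.0), 198), (np.float64(29.0), 229), (np.float64(31.5), 229), (np.float64(32.0), 229),
```

Emit:
{"method": "drive_tool", "body": {"deltas": [{"slide": [0,0,-0.04],"delta_rot": [0,0,4.5],"hand": 0},{"slide": [0,0,-0.03],"delta_rot": [0,0,4.5],"hand": 0},{"slide": [0,0,-0.03],"delta_rot": [0,0,4],"hand": 0},{"slide": [0,0,0],"delta_rot": [0,0,0],"hand": 0},{"slide": [0,0,0],"delta_rot": [0,0,0],"hand": 0},{"slide": [0,0,0],"delta_rot": [0,0,0],"hand": 0}]}}

```text
time: 10.32
ee_pos: [0.5085, -0.0341, 0.1425]
orientation: [3.141, -0.002, -0.207]
ft_force: [-2.0, -2.7, 12.5]
finger_gap: 0.0128
grip_force: 70.6
```

```bash
python3 b.py pics/b3.png | cut -c1-200
```

```text
10.3167 [ 0.5085 -0.0341  0.1425] [ 3.141e+00 -2.000e-03 -2.070e-01] [-2.  -2.7 12.5] [-0.73  0.49  0.05] [ 0.42  0.22 -0.49  1.88  0.12  1.07 -1.89]
top [[406.12 299.62]]
bubble None None None
dark [(np.float64(0.5), 158), (np.float64(16.5), 150), (np.float64(28.0), 180), (np.float64(28.5), 180), (np.float64(29.0), 180), (np.float64(29.5), 180), (np.float64(30.0), 180), (np.float64(30.5), 1
side [[397.6  306.72]]
bubble -0.007999999999999965 0.010500000000000051 0.0012500000000000427
dark [(np.float64(-33.5), 227), (np.float64(-30.0), 228), (np.float64(-27.0), 228), (np.float64(-24.5), 227), (np.float64(-21.5), 228), (np.float64(-13.5), 179), (np.float64(-2.5), 255), (np.float64(-
```

View pics/b3.png

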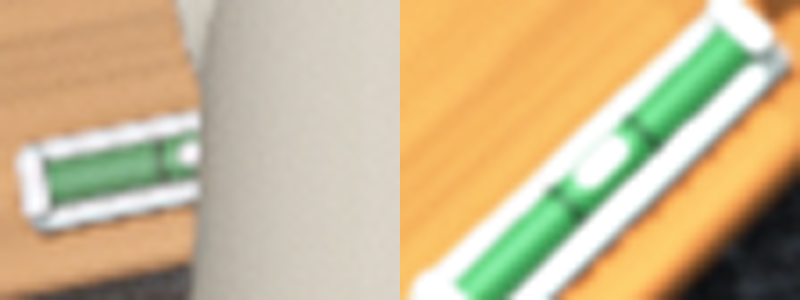

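The bubble now sits visually centred between the rings. I'll press in one more millimetre for margin and check the numbers again.

Emit:
{"method": "drive_tool", "body": {"deltas": [{"slide": [0,0,0.05],"delta_rot": [0,0,0],"hand": 0},{"slide": [0,0,0.05],"delta_rot": [0,0,0],"hand": 0},{"slide": [0,0,0],"delta_rot": [0,0,0],"hand": 0},{"slide": [0,0,0],"delta_rot": [0,0,0],"hand": 0},{"slide": [0,0,0],"delta_rot": [0,0,0],"hand": 0},{"slide": [0,0,0],"delta_rot": [0,0,0],"hand": 0}]}}

```text
time: 10.92
ee_pos: [0.5086, -0.0341, 0.1419]
orientation: [3.141, -0.003, -0.207]
ft_force: [-3.0, -3.2, 16.0]
finger_gap: 0.0126
grip_force: 71.3
```

Run:
```python
from h import *
c=cam('side');yaw=np.radians(10);ax=np.array([-np.sin(yaw),np.cos(yaw)]);nx=np.array([np.cos(yaw),np.sin(yaw)])
ts=np.arange(-.025,.027,.0005)
for o in (-.004,-.002,0,.002,.004):
    q=proj(c,[[*(np.array([.4447,.102])+t*ax+o*nx),.072] for t in ts]).astype(np.float32)
    g=cv2.remap(c['img'],q[:,0][None],q[:,1][None],cv2.INTER_CUBIC)[0].astype(float)
    w=np.clip(g[:,2]-130,0,None)*(abs(ts)<.013); d=np.clip(215-g[:,1],0,None)
    f=lambda m:round(1000*(ts*d*m).sum()/max((d*m).sum(),1e-6),2)
    print(o,'bubble',round(1000*(ts*w).sum()/max(w.sum(),1e-6),2),'rings',f(abs(ts+.0138)<.004),f(abs(ts-.016)<.004))
```

```text
-0.004 bubble 1.52 rings -13.35 16.14
-0.002 bubble 1.4 rings -13.2 16.28
0 bubble 1.35 rings -13.24 16.37
0.002 bubble 1.14 rings -13.29 16.52
0.004 bubble 1.09 rings -13.27 16.72
```

```bash
python3 -c "
from bench import arm
print(arm.finish_job())"
```

```text
the job is handed in; nothing more can be done
None
```

The job is handed in: the arm still grips the middle key and presses it down on the screw head, the sleeve is an estimated 10 mm down its 14 mm travel (worked out from arm height and push force), and the bubble measures about 0.3 mm from centre.

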